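Make up the door order and the pipe order on the shop counter

ROBOT

A 6-joint arm with a two-finger parallel gripper is mounted at the origin on the work surface. World frame = base frame: x ahead of the robot, y to its left, z up, the work surface at z = 0. Lengths are in mm, angles in rad, forces in N, time in s.
With the tool pointing down it reaches from about 325 to 900 mm from the base axis. Payload 6.1 kg.
Tool frame: the origin (TCP) lies midway between the tips of the shut fingers; the grasp point (between the pads) lies 19 mm behind it; z points along the fingers, y is the line along which they close (so a half turn about z gives the same grasp; the last joint's range is limited). The gripper opens to 85 mm and grips with 20 to 120 N. Pads are 22 mm wide; open, the fingers measure 114 mm over their backs; the gripper's body (76 mm by 85 mm) begins 54 mm behind the grasp point. The pads swing forward as they close: fully open they stand 13 mm farther back than shut.
Start: joints at [1.161, 0.22, 1.526, -0, 1.395, -0.126], TCP at [175.002, 599.992, 231.3] pointing down, gripper open.
Joint ranges: [-2.98, 2.98], [-0.91, 2.08], [0.09, 2.57], [-1.24, 4.39], [0.2, 2.65], [-2.68, 2.68]. Speed limits (rad/s): [2.57, 2.57, 3.01, 3.14, 3.14, 3.14].

INTERFACE

Orientations are given as a unit quaternion [w, x, y, z].
In Python, from bench import * gives the robot as it stands.
- The arm moves only by the tool apply_moves, never from a script. Its argument "motion" is a list of rows, each a list of 6 numbers: the shift along the tool's x, y, z in mm, then the turn, a rotation vector about the tool's x, y, z in rad. A call has 1 to 5 rows; each row is the pose to reach, as a shift and turn from the pose commanded when the call began, along the tool's axes at that moment; what a row does not reach only later rows make up. A row lasts 1/12 s, in which the tool goes at most 41.7 mm and 7.16 degrees, less where a joint would pass 70% of its speed; a pose out of reach is approached as far as the arm can. A call with a gripper value outside its range is refused whole. "gripper" is the opening, from -1 (shut) to 1 (fully open), so that 0 is half open, set as the call begins (left out, the last holds). The fingers move at their own pace and stop on an object; the grip force is fixed at half the most. Time passes only in rows, so rows that repeat a pose let the fingers close. It gives the time, the measured TCP pose, the force, the opening and the grip force at its end, in the units of the state.
- get_obs(): the state, without advancing time (a new reading comes with each control period).
- snapshot(name): name is "scene" or "top" or "wrist"; returns a dict with "frame" (400x640x3 uint8, blue, green, red), "z_map" (400x640 float32, mm along the optical axis (not along the pixel's ray), 0 where there is no reading), "fx", "fy", "cx", "cy" (pixels), "position" and "orientation" of the camera in the world. Camera axes: x right, y up, looking along -z (the intrinsics and any distortion apply to the point x, -y, -z); pixel columns grow to the right and rows downward; lengths in mm; the calibration is good to about 2 mm. A picture is of the moment at which its call begins.
- job_done(): hands the job in; it is judged then, once.
The state is a dict: "clock": time; "qpos": joint angles; "joint_velocities": joint speeds; "joint_torque": joint torques, N m; "position": TCP position; "ee_rot": TCP orientation; "contact_force": force on the tool from outside, world axes, zero at the start; "torque": the same for the moment, N m; "width": opening from 0.0 (shut) to 1.0 (fully open); "grip_force": force on a finger pad.
Only numpy, scipy, OpenCV 4.12 (cv2) and the standard library are available. Lean on these libraries where they do the work, as an engineer would, in place of code of your own. Each camera call takes 0.05 s, during which the arm holds its last target. There are 200 camera calls.

TASK

Make up two customers' orders from the stock on the counter (left and right as seen from the arm). Door order, on the sloped stand: lay the door pull in the left half and the rim lock in the right half, each flat on the board with its long side running straight up the slope and its lower end against the cleat so it cannot slide off. Pipe order, in the three-part tray: stand the narrow sleeve in the left compartment, the large flange in the middle and the cap in the right, all upright; leave the wide sleeve and the small flange standing where they are.

Things in the scene. Friction and masses are not known exactly. Their poses are not given: they have to be found in the camera images.
- board: Sloped board of the fixed wooden stand, 240 mm wide, rising 0.33 rad away from the arm. A cleat (12 mm wide, 12 high) runs along its low edge, facing the arm; a rib (4 mm wide, 6 high) up the middle parts it into a left and a right half. Origin: on the board's surface at the foot of the cleat's uphill face, mid-width. x up the slope (168 mm long), y along the cleat to the left, z out of the board.
- tray: White plastic tray, 94 (x) by 260 (y) by 22 (z) mm, fixed, with three compartments in a row, centred at y = +85 (left), 0 (middle) and -85 mm (right), each 84 (x) by 80 (y) mm inside; floor 4 mm thick, walls 18 mm above the floor. Origin: centre of the underside; z up, x away from the arm (within 0.2 rad), y left.
- lock_center (a point): Rim lock: flat grey painted lock case 96 (x) by 50 (y) by 24 (z) mm, lying flat, with a brass thumb-turn (24 mm across, reaching 17 mm above the case) on top at x = +22 mm; about 0.4 kg. Point: centre of the case, 12 mm above its underside. x along its long side (within 0.3 rad of straight ahead at the start), z up.
- pull_grip (a point): Door pull: dark steel back plate 110 (x) by 36 (y) by 6 (z) mm lying flat, with a bow-shaped round bar (14 mm thick, straight part 68 mm along x) standing over it; 49 mm high in all, about 0.3 kg. Point: middle of the bar, 42 mm above the underside. x along its long side (within 0.3 rad of straight ahead at the start), z up.
- sleeve_center (a point): Narrow pipe sleeve: plain steel tube standing on end, 40 mm outside, 30 mm bore, 60 mm high, about 0.2 kg. Point: its centre, 30 mm above its underside; z up.
- flange_center (a point): Large floor flange: round dark steel foot 60 mm across and 8 mm thick with an upright steel pipe stub 32 mm across on it, 56 mm high in all, about 0.25 kg. Point: on the axis, 28 mm above its underside; z up.
- cap_center (a point): Pipe cap: closed steel cylinder 40 mm across and 50 mm high, standing, with a bevelled top (full width up to 40 mm high), about 0.2 kg. Point: its centre, 25 mm above its underside; z up.
- wide_sleeve_center (a point): Wide pipe sleeve, stays in stock: plain steel tube standing on end, 58 mm outside, 46 mm bore, 60 mm high. Point: its centre, 30 mm above its underside; z up.
- small_flange_center (a point): Small floor flange, stays in stock: round foot 42 mm across with an upright stub 20 mm across, 56 mm high in all. Point: on the axis, 28 mm above its underside; z up.
There are look-alikes about, which are no part of the job. Leave any green, orange or pink look-alike of the part that bears cap_center alone.

How it is judged (in metres and radians):
At the end, for the whole second after the job is handed in: Pull left, lock right: flat on the board (0.12 rad), long side up the slope (0.25 rad), lower end within 12 mm of the cleat, within 35 mm of the half's middle; sleeve, flange, cap upright (0.12 rad) on the floors of left, middle, right compartments; all released and at rest (x of lock_center in the frame of board between 0.042 and 0.06 m and y of lock_center in the frame of board between -0.095 and -0.025 m and z of lock_center in the frame of board between 0.006 and 0.018 m and angle between the x axis of each of lock_center, pull_grip and the x axis of board, either way round below 0.25 rad and angle between the z axis of each of lock_center, pull_grip and the z axis of board, either way round below 0.12 rad and x of pull_grip in the frame of board between 0.049 and 0.067 m and y of pull_grip in the frame of board between 0.025 and 0.095 m and z of pull_grip in the frame of board between 0.036 and 0.048 m and y of sleeve_center in the frame of tray between 0.064 and 0.106 m and x of sleeve_center in the frame of tray between -0.023 and 0.023 m and z of sleeve_center in the frame of tray between 0.029 and 0.039 m and angle between each of sleeve_center, flange_center, cap_center's own z axis and vertical below 0.12 rad and y of flange_center in the frame of tray between -0.014 and 0.014 m and x of flange_center in the frame of tray between -0.016 and 0.016 m and z of flange_center in the frame of tray between 0.027 and 0.037 m and y of cap_center in the frame of tray between -0.106 and -0.064 m and x of cap_center in the frame of tray between -0.023 and 0.023 m and z of cap_center in the frame of tray between 0.024 and 0.034 m and linear speed of each of lock, pull, sleeve, flange, cap below 0.02 m/s); the robot touches nothing.
It fails at once if the wide sleeve that stays in stock is moved more than 25 mm or tipped (distance of wide_sleeve_center from where it was at the start of the episode above 0.025 m or angle between wide_sleeve_center's own z axis and vertical above 0.3 rad).
It fails at once if the small flange that stays in stock is moved more than 25 mm or tipped (distance of small_flange_center from where it was at the start of the episode above 0.025 m or angle between small_flange_center's own z axis and vertical above 0.3 rad).
It also fails if it takes over 122 s, if anything falls off the work surface, if the arm or the gripper's body presses on something with over 40 N, if the wrist force passes 120 N, or if a joint passes its speed limit or range.

## Working session

There is one attempt and no reset: what is moved stays moved. The work goes in short steps, Python scripts to look and compute and a tool call to move; the robot and the scene stay as the last step left them, time stands still between calls to the robot, and variables do not carry over. Pictures are saved under pics/ and viewed, at most 14 in all, crops included, and the job is handed in when it is done.

Besides the shell and the picture viewer there is one more tool, called after ">>>" as name(argument=value, ...), one argument or row to a line, values as JSON. apply_moves: Moves the arm, as the interface text tells. Its arguments: {"type":"object","properties":{"motion":{"type":"array"},"gripper":{"type":"number"}},"required":["motion"]}

```bash
mkdir -p pics; ls; python3 - <<'E'
from bench import *
import cv2
print(get_obs())
for n in ("scene","top"):
    s=snapshot(n); cv2.imwrite(f"pics/{n}0.png",s["frame"]); print({k:v for k,v in s.items() if k not in("frame","z_map")}, (s["z_map"]>0).mean())
E
```

```text
pics
{'clock': 0.0, 'qpos': array([ 1.16090138e+00,  2.21242487e-01,  1.52763329e+00, -2.06345447e-05,
        1.39473165e+00, -1.26090012e-01]), 'joint_velocities': array([ 3.70029600e-05, -1.75738995e-03, -8.27912032e-04, -1.06798560e-03,
        1.67639786e-03, -7.39674857e-04]), 'joint_torque': array([ 1.11591551e-03, -4.96901858e+01, -3.89395773e+01, -7.04497734e-05,
        1.10633692e-02,  4.20601145e-05]), 'position': array([174.7585595 , 599.41647802, 230.17739461]), 'ee_rot': array([-2.56958783e-04,  1.41424844e-01,  9.89948483e-01, -9.74117171e-04]), 'contact_force': array([0.45031275, 0.01394317, 0.40191352]), 'torque': array([-0.04442808, -0.04355568, -0.01767133]), 'grip_force': 0.0, 'width': 1.0002506971534026}
{'fx': 492.16089394564983, 'fy': 492.16089394564983, 'cx': 325.7908415394361, 'cy': 194.82064098720616, 'position': array([1092.90315734,  214.25539055, 1103.65075083]), 'orientation': array([0.5342595 , 0.15116085, 0.23734603, 0.79710981])} 0.9959296875
{'fx': 402.24024906573743, 'fy': 402.24024906573743, 'cx': 313.3711472504603, 'cy': 193.80770765911583, 'position': array([ 290.85405642,  -54.89650782, 1173.28594268]), 'orientation': array([-0.7031925 , -0.05806185,  0.06872785,  0.70528406])} 0.99573046875
```

View pics/scene0.png

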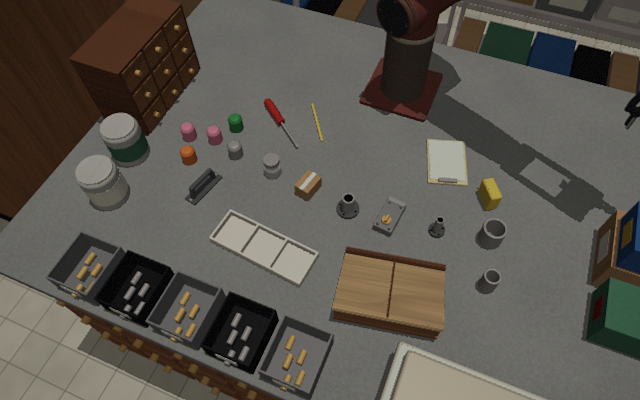

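View pics/top0.png

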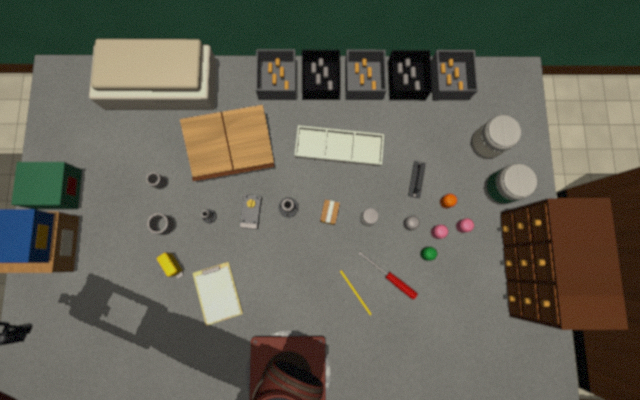

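Scene shows tray at (264,247), stand (390,292), lock (389,215), pull (203,185), large flange (347,205), small flange (437,227), sleeves (493,233 wide; 489,280 narrow), cap candidates (234,150) and (272,165). Next I get 3D points from the depth maps.

```bash
cat > h.py <<'E'
from bench import *
import numpy as np, cv2
from scipy.spatial.transform import Rotation as R
def rot(q): return R.from_quat(np.r_[q[1:],q[0]]).as_matrix()
def cloud(s):
    v,u=np.mgrid[:400,:640]; z=s["z_map"]
    p=np.dstack([(u-s["cx"])/s["fx"]*z,-(v-s["cy"])/s["fy"]*z,-z])
    P=p@rot(s["orientation"]).T+s["position"]; P[z<=0]=np.nan
    return P
def project(s,X):
    c=(np.asarray(X,float)-s["position"])@rot(s["orientation"])
    return np.c_[s["cx"]+s["fx"]*c[:,0]/-c[:,2], s["cy"]-s["fy"]*c[:,1]/-c[:,2]]
E
python3 - <<'E'
from h import *
s=snapshot("top"); P=cloud(s)
print("table z",np.nanmedian(P[300:330,430:480,2]), np.nanmedian(P[120:180,80:140,2]))
f=s["frame"]
m=((P[...,2]>6)&(P[...,2]<150)).astype(np.uint8)
n,l,st,c=cv2.connectedComponentsWithStats(m)
for i in range(1,n):
    if st[i,4]<25: continue
    k=l==i; q=P[k]; zt=np.percentile(q[:,2],97); 
    t=q[q[:,2]>zt-8]; r=cv2.minAreaRect(q[:,:2].astype(np.float32))
    print(c[i].round(),st[i,4],"ztop %.0f"%zt,"top ctr",((t.min(0)+t.max(0))/2).round()[:2],"ext",np.ptp(t,axis=0)[:2].round(),"rect",np.round(r[0]),np.round(r[1]),round(r[2]),f[k].mean(0).round())
s2=snapshot("scene")
a=cv2.resize(s2["frame"][110:220,170:300],None,fx=3,fy=3,interpolation=3)
b=cv2.resize(s["frame"][180:250,180:440],None,fx=3,fy=3,interpolation=3)
im=np.zeros((330+210,780,3),np.uint8); im[:330,:390]=a; im[330:,:780]=b
c=cv2.resize(s2["frame"][185:295,380:510],None,fx=3,fy=3,interpolation=3); im[:330,390:]=c
cv2.imwrite("pics/c1.png",im)
E
```

```text
table z -0.5385165741070068 -0.6785795868356672
[153.  74.] 8448 ztop 123 top ctr [859. 399.] ext [150. 299.] rect [849. 398.] [172. 341.] 0 [126. 151. 162.]
[275.  73.] 1301 ztop 71 top ctr [865.  40.] ext [133. 114.] rect [865.  39.] [134. 115.] 0 [56. 68. 76.]
[322.  73.] 1053 ztop 71 top ctr [866. -97.] ext [135. 113.] rect [866. -96.] [114. 135.] 90 [24. 26. 25.]
[366.  73.] 1226 ztop 71 top ctr [ 864. -231.] ext [131. 116.] rect [ 865. -231.] [133. 116.] 0 [55. 63. 68.]
[433.  74.] 3034 ztop 71 top ctr [ 866. -433.] ext [134. 253.] rect [ 866. -433.] [253. 135.] 90 [37. 42. 45.]
[314.  67.] 43 ztop 20 top ctr [899. -75.] ext [30.  9.] rect [900. -75.] [13. 33.] 81 [101. 107. 113.]
[457.  72.] 65 ztop 33 top ctr [ 879. -516.] ext [31. 14.] rect [ 888. -523.] [27. 52.] 80 [ 66. 112. 144.]
[321.  76.] 107 ztop 33 top ctr [ 872. -101.] ext [44. 31.] rect [ 875. -103.] [32. 74.] 49 [ 92.  98. 104.]
[369.  72.] 54 ztop 33 top ctr [ 881. -245.] ext [29. 13.] rect [ 881. -246.] [32. 14.] 1 [ 63. 119. 158.]
[413.  72.] 52 ztop 35 top ctr [ 880. -381.] ext [31. 13.] rect [ 880. -381.] [1
[... 2342 characters left out ...]
 32.] rect [ 328. -398.] [39. 37.] 40 [ 51. 104.  40.]
[169. 264.] 406 ztop 62 top ctr [300. 328.] ext [64. 53.] rect [299. 327.] [72. 32.] 34 [ 31. 139. 155.]
[396. 281.] 399 ztop 28 top ctr [ 241. -317.] ext [69. 83.] rect [ 270. -280.] [198.  25.] 52 [ 50.  56. 145.]
[217. 292.] 1098 ztop 13 top ctr [221. 201.] ext [164. 135.] rect [221. 200.] [149. 107.] 18 [182. 201. 201.]
[351. 286.] 36 ztop 11 top ctr [ 238. -177.] ext [47. 36.] rect [ 240. -177.] [58.  7.] 35 [ 57. 163. 181.]
[363. 303.] 37 ztop 12 top ctr [ 190. -211.] ext [44. 33.] rect [ 189. -212.] [52.  6.] 34 [ 55. 162. 180.]
[287. 355.] 2692 ztop 113 top ctr [49.  3.] ext [ 35. 108.] rect [23.  0.] [207. 163.] 90 [30. 36. 64.]
```

View pics/c1.png

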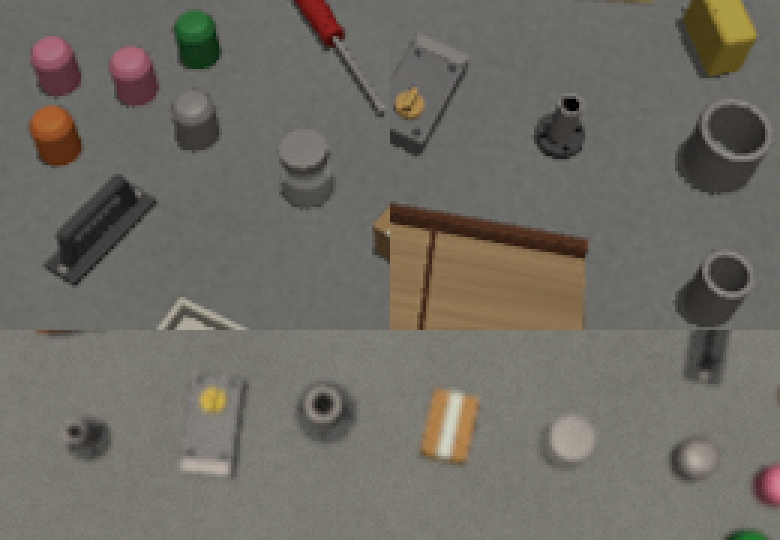

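The cap is the bare grey one at top-view (411,222), height 51–53 mm; the flat-topped 65 mm one at (369,217) is something else. Everything else is matched by size. Now the tray, board, lock and pull frames.

```bash
python3 - <<'E'
from h import *
for n in("top","scene"):
    s=snapshot(n);P=cloud(s).reshape(-1,3);f=s["frame"].reshape(-1,3).astype(int); hsv=cv2.cvtColor(s["frame"],cv2.COLOR_BGR2HSV).reshape(-1,3)
    print("==",n)
    def box(x0,x1,y0,y1,z0,z1): return (P[:,0]>x0)&(P[:,0]<x1)&(P[:,1]>y0)&(P[:,1]<y1)&(P[:,2]>z0)&(P[:,2]<z1)
    def rect(m,t):
        q=P[m]; r=cv2.minAreaRect(q[:,:2].astype(np.float32)); b=cv2.boxPoints(r)
        e=b[1]-b[0]; 
        if np.hypot(*e)<np.hypot(*(b[2]-b[1])): e=b[2]-b[1]
        print(t,np.round(r[0],1),np.round(r[1],1),"long dir %.3f"%np.arctan2(e[1],e[0]),"z",np.percentile(q[:,2],[5,50,97]).round(1))
    rect(box(580,720,-300,0,14,30),"tray")
    rect(box(380,520,60,160,18,30),"lock case top")
    rect(box(380,520,60,160,33,50)&(hsv[:,1]>100),"knob")
    rect(box(470,640,-430,-330,38,56),"pull bar")
    rect(box(470,640,-430,-330,3,12),"pull plate")
    for z0,z1,c,t in((54,66,(538,381),"sleeve"),(50,62,(465,1),"flange"),(5,12,(465,1),"fl foot"),(20,46,(415,-353),"cap"),(54,66,(413,360),"wide")):
        rect(box(c[0]-38,c[0]+38,c[1]-38,c[1]+38,z0,z1),t)
    m=box(550,770,50,310,12,100); q=P[m]; hs=hsv[m]
    # board plane by iterative fit
    A=np.c_[q[:,:2],np.ones(len(q))]; k=np.ones(len(q),bool)
    for _ in range(15):
        c=np.linalg.lstsq(A[k],q[k,2],rcond=None)[0]; e=q[:,2]-A@c; k=abs(e)<max(2.5,np.std(e[k])*1.2)
    nrm=np.r_[-c[:2],1]; nrm/=np.linalg.norm(nrm)
    print("board tilt %.3f upslope dir %.3f n %d"%(np.arccos(nrm[2]),np.arctan2(c[1],c[0]),k.sum()),c)
    ex=np.r_[c[0],c[1],0]/np.hypot(*c[:2]); ex=ex-nrm*(ex@nrm); ex/=np.linalg.norm(ex); ey=np.cross(nrm,ex)
    if ex[2]<0: print("neg")
    o=q[k].mean(0); L=np.c_[(q-o)@ex,(q-o)@ey,(q-o)@nrm]
    sel=abs(L[:,2])<3
    r=cv2.minAreaRect(L[sel,:2].astype(np.float32)); print("local rect",np.round(r[0],1),np.round(r[1],1),round(r[2],2),"range",L[sel].min(0).round(1),L[sel].max(0).round(1))
    cl=(L[:,2]>7)&(L[:,2]<16); print("cleat pts",cl.sum(),np.percentile(L[cl],[2,50,98],axis=0).round(1))
    rb=(L[:,2]>3.5)&(L[:,2]<7)&(abs(L[:,1])<30)&(L[:,0]>-60); print("rib",rb.sum(),L[rb].mean(0).round(1), np.polyfit(L[rb,0],L[rb,1],1).round(4) if rb.sum()>5 else "")
    print("o",o.round(1),"ex",ex.round(4),"ey",ey.round(4),"n",nrm.round(4))
E
```

```text
== top
tray [ 650.4 -150.7] [260.1  96.9] long dir 1.465 z [15.8 20.8 25.4]
lock case top [450.9 109.9] [50.4 96. ] long dir -0.106 z [19.8 23.5 28.6]
knob [472.  107.9] [18.8  6.8] long dir 0.078 z [33.9 39.4 42. ]
pull bar [ 548.1 -381.8] [14.3 80.4] long dir -0.235 z [41.3 47.1 50.9]
pull plate [ 553. -381.] [ 96.6 162.2] long dir -0.004 z [3.1 5.3 9.1]
sleeve [538.5 380. ] [37.4 39. ] long dir -1.528 z [55.  58.4 61.7]
flange [4.646e+02 4.000e-01] [30.1 30. ] long dir 0.810 z [52.1 55.6 58.9]
fl foot [464.8   0.6] [60.1 57.5] long dir 1.484 z [ 5.3  7.8 11.4]
cap [ 415.7 -353.1] [38.1 38.8] long dir -0.073 z [22.1 40.7 45.9]
wide [413.2 360.3] [56.4 55.6] long dir 1.307 z [55.  58.6 63.6]
board tilt 0.327 upslope dir 0.187 n 3379 [ 3.33627971e-01  6.29657414e-02 -1.77258343e+02]
local rect [-7.9 -1.6] [239.9 182.1] 89.9 range [ -99.1 -121.7   -3. ] [ 83.1 118.3   3. ]
cleat pts 299 [[ -96.5 -110.7    7.3]
 [ -89.7   -3.8   11.3]
 [  40.    87.8   15.3]]
rib 82 [19.5 -1.8  4.9] [ 0.0107 -1.9707]
o [653.2 178.6  51.9] ex [0.9305 0.1756 0.3215] ey [-0.1855  0.9827  0.    ] n [-0.315
[... 429 characters left out ...]
 z [55.3 59.2 62.4]
flange [464.  -2.] [32.6 27.8] long dir 0.368 z [53.  56.9 60.5]
fl foot [466.  -1.] [54.7 58.8] long dir -1.392 z [ 5.6  8.5 11.6]
cap [ 419.7 -354.1] [36.8 38.4] long dir -1.184 z [21.8 37.2 45.7]
wide [413.1 356.9] [56.6 56.4] long dir 0.205 z [54.6 58.9 63.7]
board tilt 0.328 upslope dir 0.183 n 5254 [ 3.34059235e-01  6.19786959e-02 -1.76010859e+02]
local rect [-5.7 -2.2] [174.1 240.1] 0.19 range [ -92.7 -122.3   -3. ] [ 81.7 117.7   3. ]
cleat pts 431 [[-101.3 -108.8    7.2]
 [ -91.1   -6.6   10.9]
 [  43.    94.6   14.7]]
rib 78 [11.7 -0.9  5.2] [ 0.0776 -1.7611]
o [655.4 177.6  54. ] ex [0.931  0.1727 0.3217] ey [-0.1824  0.9832  0.    ] n [-0.3163 -0.0587  0.9468]
```

```bash
cat > plan.py <<'E'
from h import *
BO=np.array([575.5,161.5,25.6]); BY=0.184
def M(yaw,tilt=0): return R.from_euler("ZY",[yaw,-tilt])*R.from_matrix(np.diag([-1.,1,-1]))
def W(x,y,z,yaw,tilt=0): return np.array([x,y,z],float),M(yaw,tilt)
def board(x,y,z):  # TCP in board frame, tool square to the board
    B=R.from_euler("ZY",[BY,-.33]); return BO+B.apply([x,y,z]),M(BY,.33)
def tray(y,x,z,yaw=-.105):
    return np.array([650+np.cos(-.105)*x-np.sin(-.105)*y,-152+np.sin(-.105)*x+np.cos(-.105)*y,z]),M(yaw)
def plan(*wps):
    o=get_obs(); q=o["ee_rot"]; p,r=o["position"],R.from_quat(np.r_[q[1:],q[0]])
    print("t %.2f"%o["clock"],"at",p.round(1),"width",round(o["width"]*85,1),"grip",round(o["grip_force"],1),"F",o["contact_force"].round(1))
    for P,Q in wps:
        d=r.inv().apply(P-p); w=(r.inv()*Q).as_rotvec()
        print(P.round(0),"->",d.round(1),w.round(3),"rows %.1f"%max(np.linalg.norm(d)/41.7,np.linalg.norm(w)/.125))
        p,r=P,Q
E
python3 - <<'E'
from plan import *
plan(W(360,490,180,-.105),W(538.5,379.5,110,-.105),W(538.5,379.5,21,-.105))
E
```

```text
t 0.30 at [174.9 599.8 230.9] width 85.1 grip 0.0 F [ 0.   0.  -0.9]
[360. 490. 180.] -> [-208.4  -53.6   50.9] [-0.001 -0.    -0.179] rows 5.3
[538. 380. 110.] -> [-189.1  -91.2   70. ] [0. 0. 0.] rows 5.3
[538. 380.  21.] -> [ 0.  0. 89.] [0. 0. 0.] rows 2.1
```

>>> apply_moves(
  motion=[
    [-208,-54,51,0,0,-0.179],
    [-208,-54,51,0,0,-0.179],
    [-208,-54,51,0,0,-0.179],
    [-208,-54,51,0,0,-0.179],
    [-208,-54,51,0,0,-0.179],
  ],
  gripper=0.46,
)

```text
clock: 0.72
position: [349.0, 495.9, 183.3]
ee_rot: [0.0, 0.052, 0.999, 0.0]
contact_force: [0.2, 0.4, -0.2]
width: 0.732
grip_force: 0.0
```

>>> apply_moves(
  motion=[
    [-189,-91,70,0,0,0],
    [-189,-91,70,0,0,0],
    [-189,-91,70,0,0,0],
    [-189,-91,70,0,0,0],
    [-189,-91,70,0,0,0],
  ],
)

```text
clock: 1.13
position: [517.3, 391.8, 117.1]
ee_rot: [0.0, 0.052, 0.999, 0.0]
contact_force: [-0.1, -0.1, 0.6]
width: 0.729
grip_force: 0.0
```

```bash
python3 - <<'E'
from plan import *
plan(W(538.5,379.5,110,-.105),W(538.5,379.5,21,-.105))
s=snapshot("wrist"); cv2.imwrite("pics/w1.png",s["frame"])
P=cloud(s); z=P[...,2]; m=(z>54)&(z<66)&(np.hypot(P[...,0]-538,P[...,1]-380)<45)
q=P[m]; print(len(q),q.min(0),q.max(0))
r=cv2.minEnclosingCircle(q[:,:2].astype(np.float32)); print(r)
E
```

```text
t 1.13 at [517.3 391.8 117.1] width 61.9 grip 0.0 F [-0.1 -0.1  0.6]
[538. 380. 110.] -> [-22.3 -10.    7.1] [0. 0. 0.] rows 0.6
[538. 380.  21.] -> [ 0.  0. 89.] [0. 0. 0.] rows 2.1
1189 [518.35317631 361.64985416  54.02327859] [558.23582633 401.26710895  61.85570017]
((538.2980346679688, 381.53363037109375), 20.001991271972656)
```

```bash
python3 - <<'E'
from plan import *
plan(W(538.5,380.5,100,-.105),W(538.5,380.5,21,-.105))
E
```

```text
t 1.18 at [522.3 386.3 114. ] width 62.2 grip 0.0 F [ 1.3 -5.2 -0.7]
[538. 380. 100.] -> [-16.7  -3.9  14.1] [-0.004  0.001 -0.004] rows 0.5
[538. 380.  21.] -> [ 0.  0. 79.] [0. 0. 0.] rows 1.9
```

>>> apply_moves(
  motion=[
    [-21.5,-9,17,0,0,0],
    [-21.5,-9,50,0,0,0],
    [-21.5,-9,80,0,0,0],
    [-21.5,-9,96,0,0,0],
    [-21.5,-9,96,0,0,0],
  ],
)

```text
clock: 1.6
position: [532.7, 379.7, 16.1]
ee_rot: [-0.004, 0.053, 0.999, -0.002]
contact_force: [-0.8, -1.0, 0.3]
width: 0.729
grip_force: 0.0
```

>>> apply_moves(
  motion=[
    [0,0,0,0,0,0],
    [0,0,0,0,0,0],
    [0,0,0,0,0,0],
    [0,0,0,0,0,0],
    [0,0,0,0,0,0],
  ],
  gripper=-0.4,
)

```text
clock: 2.02
position: [537.2, 382.5, 23.3]
ee_rot: [0.001, 0.052, 0.999, 0.001]
contact_force: [0.5, -0.0, 2.3]
width: 0.457
grip_force: 60.6
```

```bash
python3 - <<'E'
from plan import *
plan(W(545,370,130,-.105),W(600,150,150,-.105),tray(85,0,130),tray(85,0,27))
E
```

```text
t 2.02 at [537.2 382.5  23.3] width 38.8 grip 60.6 F [ 0.5 -0.   2.3]
[545. 370. 130.] -> [  -9.3  -11.5 -106.7] [0.002 0.002 0.   ] rows 2.6
[600. 150. 150.] -> [ -77.8 -213.   -20. ] [0. 0. 0.] rows 5.5
[659. -67. 130.] -> [ -81.4 -210.1   20. ] [0. 0. 0.] rows 5.4
[659. -67.  27.] -> [  0.   0. 103.] [0. 0. 0.] rows 2.5
```

>>> apply_moves(
  motion=[
    [0,0,-10,0,0,0],
    [0,0,-40,0,0,0],
    [0,0,-75,0,0,0],
    [0,0,-105,0,0,0],
    [0,0,-117,0,0,0],
  ],
)

```text
clock: 2.43
position: [538.9, 383.3, 145.3]
ee_rot: [0.004, 0.052, 0.999, 0.002]
contact_force: [1.3, 0.4, -0.6]
width: 0.457
grip_force: 60.8
```

>>> apply_moves(
  motion=[
    [-4,-10,0,0,0,0],
    [-14,-37,0,0,0,0],
    [-28,-72,0,0,0,0],
    [-42,-108,0,0,0,0],
    [-56,-145,0,0,0,0],
  ],
)

```text
clock: 2.85
position: [575.4, 229.5, 135.9]
ee_rot: [-0.002, 0.052, 0.999, -0.001]
contact_force: [0.5, 0.1, -1.9]
width: 0.457
grip_force: 60.8
```

>>> apply_moves(
  motion=[
    [-14,-36,0,0,0,0],
    [-28,-72,0,0,0,0],
    [-42,-108,0,0,0,0],
    [-56,-145,0,0,0,0],
    [-70,-180,0,0,0,0],
  ],
)

```text
clock: 3.27
position: [626.0, 42.6, 135.8]
ee_rot: [-0.002, 0.053, 0.999, -0.0]
contact_force: [0.9, 0.1, -2.2]
width: 0.456
grip_force: 60.9
```

>>> apply_moves(
  motion=[
    [-14,-36,0,0,0,0],
    [-26,-68,0,0,0,0],
    [-35,-92,0,0,0,0],
    [-41,-106,0,0,0,0],
    [-42.5,-109.5,0,0,0,0],
  ],
)

```text
clock: 3.68
position: [657.4, -71.0, 136.4]
ee_rot: [-0.001, 0.054, 0.999, -0.0]
contact_force: [-0.5, -0.1, -2.3]
width: 0.453
grip_force: 60.9
```

>>> apply_moves(
  motion=[
    [0,0,0,0,0,0],
    [0,0,0,0,0,0],
    [0,0,0,0,0,0],
  ],
)

```text
clock: 3.93
position: [657.9, -66.0, 138.1]
ee_rot: [-0.001, 0.051, 0.999, 0.0]
contact_force: [-0.2, 0.2, -2.2]
width: 0.455
grip_force: 60.9
```

```bash
python3 - <<'E'
from plan import *
plan(tray(85,0,60),tray(85,0,28.5))
E
```

```text
t 3.93 at [657.9 -66.  138.1] width 38.7 grip 60.9 F [-0.2  0.2 -2.2]
[659. -67.  60.] -> [-1.3 -1.4 78.1] [ 0.001 -0.001  0.002] rows 1.9
[659. -67.  28.] -> [ 0.   0.  31.5] [0. 0. 0.] rows 0.8
```

>>> apply_moves(
  motion=[
    [-1,-1,30,0,0,0],
    [-1,-1,65,0,0,0],
    [-1,-1,90,0,0,0],
    [-1,-1,104,0,0,0],
    [-1,-1,109,0,0,0],
  ],
)

```text
clock: 4.35
position: [657.0, -66.8, 27.5]
ee_rot: [-0.003, 0.051, 0.999, 0.001]
contact_force: [-6.0, 1.8, 9.5]
width: 0.455
grip_force: 61.9
```

>>> apply_moves(
  motion=[
    [0,0,0,0,0,0],
    [0,0,0,0,0,0],
    [0,0,0.5,0,0,0],
  ],
)

```text
clock: 4.6
position: [660.7, -68.7, 30.9]
ee_rot: [0.001, 0.052, 0.999, -0.0]
contact_force: [-0.2, -0.1, -2.1]
width: 0.461
grip_force: 60.9
```

>>> apply_moves(
  motion=[
    [0,0,0,0,0,0],
    [0,0,0,0,0,0],
    [0,0,0,0,0,0],
    [0,0,0,0,0,0],
  ],
  gripper=0.25,
)

```text
clock: 4.93
position: [659.8, -69.2, 29.8]
ee_rot: [0.001, 0.052, 0.999, -0.0]
contact_force: [-0.4, 0.5, -0.2]
width: 0.623
grip_force: 0.0
```

>>> apply_moves(
  motion=[
    [0,0,-15,0,0,0],
    [0,0,-45,0,0,0],
    [0,0,-80,0,0,0],
    [0,0,-95,0,0,0],
    [0,0,-95,0,0,0],
  ],
)

```text
clock: 5.35
position: [663.2, -69.9, 131.8]
ee_rot: [0.005, 0.052, 0.999, -0.001]
contact_force: [0.7, -0.3, 0.9]
width: 0.622
grip_force: 0.0
```

```bash
python3 - <<'E'
from plan import *
plan(W(464.5,0,125,-.105),W(464.5,0,16,-.105))
s=snapshot("scene"); P=cloud(s); z=P[...,2]; T=tray(85,0,0)[0]
m=(z>50)&(z<72)&(np.hypot(P[...,0]-T[0],P[...,1]-T[1])<40); q=P[m]; print(len(q),cv2.minEnclosingCircle(q[:,:2].astype(np.float32)),q[:,2].max(),T)
E
```

```text
t 5.35 at [663.2 -69.9 131.8] width 52.9 grip 0.0 F [ 0.7 -0.3  0.9]
[464.   0. 125.] -> [205.   48.7   4.5] [-0.001  0.011  0.   ] rows 5.1
[464.   0.  16.] -> [  0.   0. 109.] [0. 0. 0.] rows 2.6
159 ((662.7359619140625, -71.45484161376953), 20.508419036865234) 69.6104829121532 [658.90860935 -67.46813217   0.        ]
```

>>> apply_moves(
  motion=[
    [10,2.5,0,0,0,0],
    [35,8.5,0,0,0,0],
    [70,17,0,0,0,0],
    [105,25,0,0,0,0],
    [140,33.5,0,0,0,0],
  ],
)

```text
clock: 5.82
position: [521.0, -20.5, 122.6]
ee_rot: [-0.001, 0.053, 0.999, 0.0]
contact_force: [0.1, 0.3, 0.6]
width: 0.624
grip_force: 0.0
```

>>> apply_moves(
  motion=[
    [28,6.5,0,0,0,0],
    [48,11.5,0,0,0,0],
    [60,14,0,0,0,0],
    [62,14.5,0,0,0,0],
    [62,14.5,0,0,0,0],
  ],
)

```text
clock: 6.23
position: [462.7, 0.1, 123.7]
ee_rot: [-0.0, 0.052, 0.999, 0.0]
contact_force: [1.1, -0.1, -0.1]
width: 0.624
grip_force: 0.0
```

>>> apply_moves(
  motion=[
    [0,0,0,0,0,0],
    [0,0,0,0,0,0],
  ],
)

```text
clock: 6.4
position: [464.3, -0.5, 124.1]
ee_rot: [0.0, 0.053, 0.999, -0.0]
contact_force: [0.1, -0.5, 0.3]
width: 0.623
grip_force: 0.0
```

```bash
python3 - <<'E'
from plan import *
plan(W(464.5,0,60,-.105),W(464.5,0,17,-.105))
s=snapshot("wrist"); P=cloud(s); z=P[...,2]
m=(z>50)&(z<62)&(np.hypot(P[...,0]-465,P[...,1])<35); q=P[m]; print(len(q),cv2.minEnclosingCircle(q[:,:2].astype(np.float32)),q[:,2].max())
E
```

```text
t 6.40 at [464.3  -0.5 124.1] width 53.0 grip 0.0 F [ 0.1 -0.5  0.3]
[464.   0.  60.] -> [-0.1  0.5 64.1] [-0.  0. -0.] rows 1.5
[464.   0.  17.] -> [ 0.  0. 43.] [0. 0. 0.] rows 1.0
1469 ((463.83892822265625, 0.98817378282547), 16.391727447509766) 59.04790987259307
```

>>> apply_moves(
  motion=[
    [0,0.5,25,0,0,0],
    [0,0.5,60,0,0,0],
    [0,0.5,88,0,0,0],
    [0,0.5,103,0,0,0],
    [0,0.5,107,0,0,0],
  ],
)

```text
clock: 6.87
position: [461.2, 0.6, 13.8]
ee_rot: [-0.003, 0.053, 0.999, 0.0]
contact_force: [-0.3, 0.5, 0.5]
width: 0.625
grip_force: 0.0
```

>>> apply_moves(
  motion=[
    [0,0,0,0,0,0],
    [0,0,0,0,0,0],
    [0,0,0,0,0,0],
    [0,0,0,0,0,0],
    [0,0,0,0,0,0],
  ],
  gripper=-0.6,
)

```text
clock: 7.28
position: [464.2, 0.3, 18.0]
ee_rot: [0.001, 0.052, 0.999, -0.0]
contact_force: [0.7, -0.2, -3.6]
width: 0.362
grip_force: 59.4
```

>>> apply_moves(
  motion=[
    [0,0,-8,0,0,0],
    [0,0,-35,0,0,0],
    [0,0,-70,0,0,0],
    [0,0,-100,0,0,0],
    [0,0,-112,0,0,0],
  ],
)

```text
clock: 7.7
position: [466.2, 0.0, 134.7]
ee_rot: [0.004, 0.052, 0.999, -0.0]
contact_force: [1.3, -0.5, -2.7]
width: 0.361
grip_force: 59.8
```

>>> apply_moves(
  motion=[
    [-8,-5,0,0,0,0],
    [-30,-20,0,0,0,0],
    [-58,-38,0,0,0,0],
    [-87,-57,0,0,0,0],
    [-116,-76,0,0,0,0],
  ],
)

```text
clock: 8.12
position: [571.6, -88.4, 128.1]
ee_rot: [-0.001, 0.052, 0.999, 0.0]
contact_force: [0.2, 0.3, -3.3]
width: 0.357
grip_force: 59.9
```

>>> apply_moves(
  motion=[
    [-28,-19,0,0,0,0],
    [-54,-36,0,0,0,0],
    [-74,-49,0,0,0,0],
    [-83,-55,0,0,0,0],
    [-84.5,-56,0,0,0,0],
  ],
)

```text
clock: 8.53
position: [649.9, -154.0, 127.4]
ee_rot: [-0.0, 0.053, 0.999, -0.0]
contact_force: [-0.7, 0.0, -4.2]
width: 0.355
grip_force: 59.9
```

>>> apply_moves(
  motion=[
    [0,0,0,0,0,0],
    [0,0,0,0,0,0],
    [0,0,0,0,0,0],
  ],
)

```text
clock: 8.78
position: [648.2, -151.1, 128.5]
ee_rot: [-0.001, 0.052, 0.999, 0.0]
contact_force: [0.2, 0.5, -3.3]
width: 0.361
grip_force: 59.9
```

```bash
python3 - <<'E'
from plan import *
plan(tray(0,0,60),tray(0,0,23))
E
```

```text
t 8.78 at [ 648.2 -151.1  128.5] width 30.7 grip 59.9 F [ 0.2  0.5 -3.3]
[ 650. -152.   60.] -> [-2.  -0.7 68.5] [ 0.    -0.002  0.001] rows 1.6
[ 650. -152.   23.] -> [ 0.  0. 37.] [0. 0. 0.] rows 0.9
```

>>> apply_moves(
  motion=[
    [-2,-0.5,25,0,0,0],
    [-2,-0.5,58,0,0,0],
    [-2,-0.5,84,0,0,0],
    [-2,-0.5,97,0,0,0],
    [-2,-0.5,102,0,0,0],
  ],
)

```text
clock: 9.2
position: [648.4, -151.1, 23.9]
ee_rot: [-0.003, 0.052, 0.999, 0.001]
contact_force: [-0.8, 0.6, -2.5]
width: 0.36
grip_force: 59.9
```

>>> apply_moves(
  motion=[
    [0,0,1,0,0,0],
    [0,0,2.5,0,0,0],
    [0,0,3.5,0,0,0],
    [0,0,3.5,0,0,0],
  ],
)

```text
clock: 9.53
position: [652.4, -153.0, 25.5]
ee_rot: [0.001, 0.052, 0.999, -0.0]
contact_force: [-0.2, -0.1, -3.1]
width: 0.36
grip_force: 59.9
```

>>> apply_moves(
  motion=[
    [0,0,0,0,0,0],
    [0,0,0,0,0,0],
    [0,0,0,0,0,0],
    [0,0,0,0,0,0],
  ],
  gripper=0.1,
)

```text
clock: 9.87
position: [651.6, -152.8, 24.5]
ee_rot: [0.001, 0.052, 0.999, -0.0]
contact_force: [-0.8, 0.2, -0.0]
width: 0.549
grip_force: 0.0
```

>>> apply_moves(
  motion=[
    [0,0,-15,0,0,0],
    [0,0,-45,0,0,0],
    [0,0,-78,0,0,0],
    [0,0,-98,0,0,0],
    [0,0,-105,0,0,0],
  ],
)

```text
clock: 10.28
position: [653.9, -153.6, 135.1]
ee_rot: [0.004, 0.052, 0.999, -0.001]
contact_force: [0.4, -0.7, 1.2]
width: 0.551
grip_force: 0.0
```

>>> apply_moves(
  motion=[
    [7,-7,0,0,0,0],
    [25,-26,0,0,0,0],
    [50,-53,0,0,0,0],
    [75,-80,0,0,0,0],
    [100,-106,0,0,0,0],
  ],
  gripper=0.4,
)

```text
clock: 10.7
position: [537.4, -247.6, 126.2]
ee_rot: [-0.002, 0.052, 0.999, 0.001]
contact_force: [0.5, -0.5, 0.4]
width: 0.703
grip_force: 0.0
```

>>> apply_moves(
  motion=[
    [25,-26,0,0,0,0],
    [50,-53,0,0,0,0],
    [75,-79,0,0,0,0],
    [98,-104,0,0,0,0],
    [111,-118,0,0,0,0],
  ],
)

```text
clock: 11.12
position: [413.5, -354.2, 126.4]
ee_rot: [-0.002, 0.053, 0.999, 0.001]
contact_force: [0.2, 0.1, 0.4]
width: 0.7
grip_force: 0.0
```

>>> apply_moves(
  motion=[
    [0,0,0,0,0,0],
    [0,0,0,0,0,0],
    [0,0,0,0,0,0],
  ],
)

```text
clock: 11.37
position: [417.2, -352.4, 127.4]
ee_rot: [-0.001, 0.053, 0.999, 0.001]
contact_force: [0.7, -0.1, -0.0]
width: 0.701
grip_force: 0.0
```

```bash
python3 - <<'E'
from plan import *
s=snapshot("wrist"); P=cloud(s); z=P[...,2]
m=(z>25)&(z<44)&(np.hypot(P[...,0]-415,P[...,1]+353)<35); q=P[m]; c=cv2.minEnclosingCircle(q[:,:2].astype(np.float32)); print(len(q),c)
m=(z>25)&(z<60)&(np.hypot(P[...,0]-415,P[...,1]+353)<30);print("top",np.percentile(P[m][:,2],98))
cv2.imwrite("pics/w2.png",s["frame"])
x,y=c[0]; plan(W(x,y,60,-.105),W(x,y,9,-.105))
E
```

```text
519 ((414.30352783203125, -354.1344299316406), 19.94009017944336)
top 51.15141090204697
t 11.42 at [ 417.7 -352.2  127.7] width 59.9 grip 0.0 F [0.5 0.6 0.3]
[ 414. -354.   60.] -> [ 3.1 -2.3 67.7] [ 0.001 -0.001  0.001] rows 1.6
[ 414. -354.    9.] -> [ 0.  0. 51.] [0. 0. 0.] rows 1.2
```

View pics/w2.png

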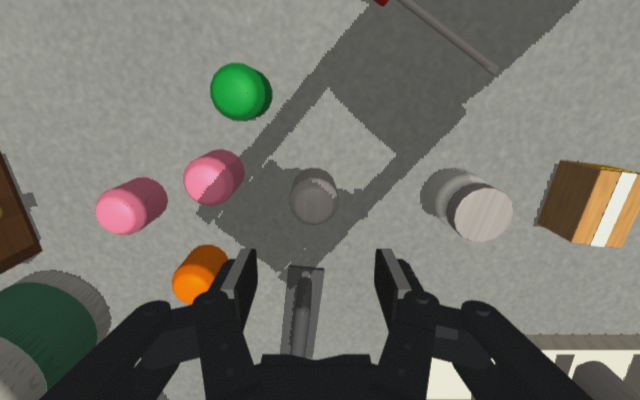

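>>> apply_moves(
  motion=[
    [2.5,-1.5,25,0,0,0],
    [2.5,-1.5,60,0,0,0],
    [2.5,-1.5,92,0,0,0],
    [2.5,-1.5,110,0,0,0],
    [2.5,-1.5,115.5,0,0,0],
  ],
)

```text
clock: 11.83
position: [413.6, -350.8, 8.8]
ee_rot: [-0.003, 0.051, 0.999, 0.003]
contact_force: [-0.6, 1.3, -1.3]
width: 0.699
grip_force: 0.0
```

>>> apply_moves(
  motion=[
    [0,0,0,0,0,0],
    [0,0,0,0,0,0],
    [0,0,0,0,0,0],
    [0,0,0,0,0,0],
    [0,0,0,0,0,0],
  ],
  gripper=-0.4,
)

```text
clock: 12.25
position: [415.9, -355.2, 14.4]
ee_rot: [0.001, 0.052, 0.999, -0.001]
contact_force: [0.2, -0.3, -2.0]
width: 0.445
grip_force: 61.6
```

>>> apply_moves(
  motion=[
    [0,0,-8,0,0,0],
    [0,0,-35,0,0,0],
    [0,0,-70,0,0,0],
    [0,0,-105,0,0,0],
    [0,0,-120,0,0,0],
  ],
)

```text
clock: 12.67
position: [416.9, -356.6, 139.3]
ee_rot: [0.003, 0.052, 0.999, -0.003]
contact_force: [0.3, -1.0, -0.7]
width: 0.45
grip_force: 61.7
```

```bash
python3 - <<'E'
from plan import *
plan(tray(-85,0,130),tray(-85,0,17))
E
```

```text
t 12.67 at [ 416.9 -356.6  139.3] width 38.3 grip 61.7 F [ 0.3 -1.  -0.7]
[ 641. -237.  130.] -> [-210.3  143.     9.8] [-0.005  0.006  0.   ] rows 6.1
[ 641. -237.   17.] -> [  0.   0. 113.] [0. 0. 0.] rows 2.7
```

>>> apply_moves(
  motion=[
    [-8,5,0,0,0,0],
    [-32,21,0,0,0,0],
    [-62,41,0,0,0,0],
    [-93,62,0,0,0,0],
    [-124,82,0,0,0,0],
  ],
)

```text
clock: 13.08
position: [547.8, -284.2, 131.8]
ee_rot: [-0.001, 0.053, 0.999, 0.001]
contact_force: [-0.2, -0.7, -1.4]
width: 0.446
grip_force: 61.7
```

>>> apply_moves(
  motion=[
    [-29,19,0,0,0,0],
    [-56,37,0,0,0,0],
    [-77,52,0,0,0,0],
    [-87,58,0,0,0,0],
    [-88,59,0,0,0,0],
  ],
)

```text
clock: 13.5
position: [642.1, -234.0, 131.4]
ee_rot: [-0.001, 0.051, 0.999, 0.001]
contact_force: [-0.4, -0.2, -2.1]
width: 0.443
grip_force: 61.7
```

>>> apply_moves(
  motion=[
    [0,0,0,0,0,0],
    [0,0,0,0,0,0],
    [0,0,0,0,0,0],
    [0,0,0,0,0,0],
  ],
)

```text
clock: 13.83
position: [639.7, -237.4, 133.1]
ee_rot: [-0.0, 0.053, 0.999, -0.0]
contact_force: [-0.0, 0.3, -1.2]
width: 0.445
grip_force: 61.7
```

```bash
python3 - <<'E'
from plan import *
plan(tray(-85,0,60),tray(-85,0,17.5))
s=snapshot("scene"); P=cloud(s); o=get_obs()["position"]
m=(np.hypot(P[...,0]-o[0],P[...,1]-o[1])<60)&(P[...,2]>60)&(P[...,2]<140); print(np.percentile(P[m][:,2],[0,1,5]))
E
```

```text
t 13.83 at [ 639.7 -237.4  133.1] width 37.8 grip 61.7 F [-0.   0.3 -1.2]
[ 641. -237.   60.] -> [-1.3  1.  73.1] [-0.    -0.    -0.001] rows 1.8
[ 641. -237.   18.] -> [ 0.   0.  42.5] [0. 0. 0.] rows 1.0
[120.97103374 121.02896647 122.86992143]
```

>>> apply_moves(
  motion=[
    [-1,0.5,25,0,0,0],
    [-1,0.5,60,0,0,0],
    [-1,0.5,90,0,0,0],
    [-1,0.5,106,0,0,0],
    [-1,0.5,111,0,0,0],
  ],
)

```text
clock: 14.3
position: [638.6, -235.2, 18.0]
ee_rot: [-0.003, 0.053, 0.999, 0.001]
contact_force: [-0.8, -0.5, -2.5]
width: 0.445
grip_force: 61.6
```

>>> apply_moves(
  motion=[
    [0,0,1,0,0,0],
    [0,0,2.5,0,0,0],
    [0,0,3.5,0,0,0],
    [0,0,3.5,0,0,0],
  ],
)

```text
clock: 14.63
position: [643.2, -236.8, 20.9]
ee_rot: [0.002, 0.052, 0.999, -0.001]
contact_force: [-0.0, 0.7, -1.6]
width: 0.444
grip_force: 61.7
```

>>> apply_moves(
  motion=[
    [0,0,0,0,0,0],
    [0,0,0,0,0,0],
    [0,0,0,0,0,0],
    [0,0,0,0,0,0],
  ],
  gripper=0.08,
)

```text
clock: 14.97
position: [642.2, -236.3, 19.4]
ee_rot: [0.001, 0.052, 0.999, -0.0]
contact_force: [-0.1, -0.6, 0.1]
width: 0.539
grip_force: 0.0
```

>>> apply_moves(
  motion=[
    [0,0,-15,0,0,0],
    [0,0,-45,0,0,0],
    [0,0,-80,0,0,0],
    [0,0,-108,0,0,0],
    [0,0,-118,0,0,0],
  ],
)

```text
clock: 15.38
position: [644.7, -237.5, 144.1]
ee_rot: [0.004, 0.052, 0.999, -0.002]
contact_force: [1.1, 0.0, 0.9]
width: 0.545
grip_force: 0.0
```

>>> apply_moves(
  motion=[
    [0,0,0,0,0,0],
    [0,0,0,0,0,0],
    [0,0,0,0,0,0],
    [0,0,0,0,0,0],
  ],
)

```text
clock: 15.72
position: [640.3, -235.3, 133.9]
ee_rot: [-0.002, 0.052, 0.999, 0.001]
contact_force: [0.9, -0.2, 0.4]
width: 0.541
grip_force: 0.0
```

```bash
python3 - <<'E'
from plan import *
plan(W(549,-383,130,-.225),W(549,-383,23,-.225))
E
```

```text
t 15.72 at [ 640.3 -235.3  133.9] width 46.0 grip 0.0 F [ 0.9 -0.2  0.4]
[ 549. -383.  130.] -> [  75.3 -156.4    3.9] [ 0.001 -0.004  0.12 ] rows 4.2
[ 549. -383.   23.] -> [  0.   0. 107.] [0. 0. 0.] rows 2.6
```

>>> apply_moves(
  motion=[
    [6,-12,0,0,0,0.01],
    [20,-42,1,0,0,0.035],
    [37,-76,2,0,0,0.06],
    [53,-110,3,0,0,0.085],
    [66,-135,4,0,0,0.11],
  ],
)

```text
clock: 16.13
position: [559.3, -366.0, 131.2]
ee_rot: [-0.001, 0.108, 0.994, 0.0]
contact_force: [0.4, -0.7, -0.8]
width: 0.538
grip_force: 0.0
```

>>> apply_moves(
  motion=[
    [8,-16,0,0,0,0.01],
    [10,-20,0,0,0,0.01],
    [10,-20,0,0,0,0.01],
    [10,-20,0,0,0,0.01],
    [10,-20,0,0,0,0.01],
  ],
)

```text
clock: 16.55
position: [548.5, -379.8, 132.2]
ee_rot: [-0.0, 0.112, 0.994, 0.0]
contact_force: [-0.7, -0.4, -0.0]
width: 0.541
grip_force: 0.0
```

```bash
python3 - <<'E'
from plan import *
plan()
s=snapshot("wrist"); P=cloud(s); z=P[...,2]; near=np.hypot(P[...,0]-549,P[...,1]+383)<70
for z0,z1,t in((44,56,"bar top"),(3,10,"plate")):
    q=P[near&(z>z0)&(z<z1)&(s["frame"].max(2)<105)]; r=cv2.minAreaRect(q[:,:2].astype(np.float32)); v=np.linalg.svd(q[:,:2]-q[:,:2].mean(0),full_matrices=False)[2][0]
    print(t,len(q),np.round(r,1) if 0 else r,"dir %.3f"%np.arctan(v[1]/v[0]))
q=P[near&(z>38)];print("top",np.percentile(q[:,2],98))
cv2.imwrite("pics/w3.png",s["frame"])
T=snapshot("top"); cv2.imwrite("pics/t3.png",cv2.resize(T["frame"][100:240,270:450],None,fx=4,fy=4))
E
```

```text
t 16.55 at [ 548.5 -379.8  132.2] width 46.0 grip 0.0 F [-0.7 -0.4 -0. ]
bar top 1574 ((546.9955444335938, -382.1248474121094), (13.150697708129883, 79.78538513183594), 77.56371307373047) dir -0.217
plate 2632 ((549.9346923828125, -371.32977294921875), (57.86712646484375, 109.78939056396484), 77.58464050292969) dir -0.208
top 224.00729920771582
```

View pics/w3.png

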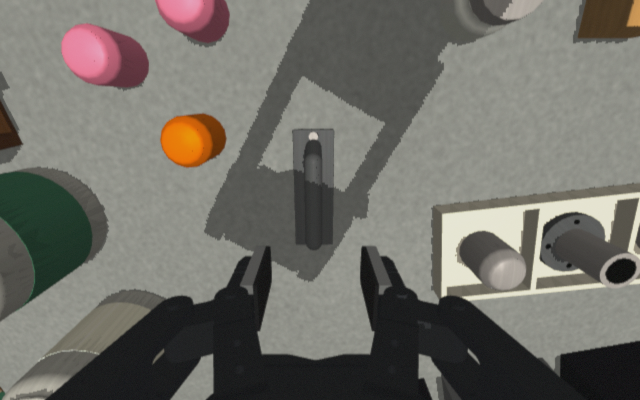

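View pics/t3.png

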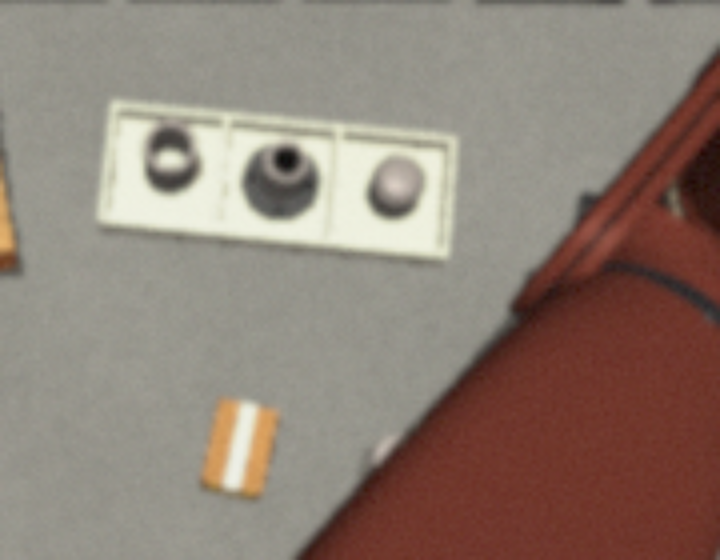

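The tray shows sleeve, flange and cap upright in left/middle/right (157,158 / 282,180 / 395,185 in the crop). The wrist view shows the pull's bar at (314,195), centred between the fingers.

>>> apply_moves(
  motion=[
    [0,-2,25,0,0,0],
    [0,-2,60,0,0,0],
    [0,-2,90,0,0,0],
    [0,-2,106,0,0,0],
    [0,-2,110,0,0,0],
  ],
)

```text
clock: 17.07
position: [545.7, -379.5, 17.9]
ee_rot: [-0.003, 0.111, 0.994, 0.002]
contact_force: [-0.4, 0.4, -0.7]
width: 0.536
grip_force: 0.0
```

>>> apply_moves(
  motion=[
    [0,0,0,0,0,0],
    [0,0,0,0,0,0],
    [0,0,0,0,0,0],
  ],
)

```text
clock: 17.32
position: [549.1, -383.6, 25.0]
ee_rot: [0.002, 0.112, 0.994, -0.001]
contact_force: [0.8, -0.2, 0.4]
width: 0.54
grip_force: 0.0
```

>>> apply_moves(
  motion=[
    [0,0,0,0,0,0],
    [0,0,0,0,0,0],
    [0,0,0,0,0,0],
    [0,0,0,0,0,0],
    [0,0,0,0,0,0],
  ],
  gripper=-1,
)

```text
clock: 17.73
position: [548.3, -383.1, 24.1]
ee_rot: [0.001, 0.112, 0.994, -0.0]
contact_force: [-0.9, 1.9, 5.7]
width: 0.141
grip_force: 58.4
```

>>> apply_moves(
  motion=[
    [0,0,0,0,0,0],
    [0,0,0,0,0,0],
    [0,0,0,0,0,0],
  ],
)

```text
clock: 17.98
position: [548.3, -383.2, 24.1]
ee_rot: [0.001, 0.112, 0.994, -0.0]
contact_force: [-1.0, 2.3, 5.4]
width: 0.149
grip_force: 58.4
```

```bash
python3 - <<'E'
from plan import *
P,Q=board(58,60,110)
plan(W(548,-382,170,-.217),W(560,-200,190,-.03),W(565,-30,200,.1),(P,Q),board(58,60,24))
E
```

```text
t 17.98 at [ 548.3 -383.2   24.1] width 12.6 grip 58.4 F [-1.   2.3  5.4]
[ 548. -382.  170.] -> [   0.3    1.  -145.9] [-0.001  0.002 -0.008] rows 3.5
[ 560. -200.  190.] -> [ 27.5 180.3 -20. ] [ 0.     0.    -0.187] rows 4.4
[565. -30. 200.] -> [ 1.000e-01  1.701e+02 -1.000e+01] [ 0.    0.   -0.13] rows 4.1
[583. 224. 148.] -> [-43.7 250.9  51.5] [-0.014 -0.33  -0.083] rows 6.2
[611. 229.  67.] -> [ 0.  0. 86.] [0. 0. 0.] rows 2.1
```

>>> apply_moves(
  motion=[
    [0,0,-8,0,0,0],
    [0,0,-38,0,0,0],
    [0,0,-76,0,0,0],
    [0,0,-114,0,0,0],
    [0,0,-146,0,0,0],
  ],
)

```text
clock: 18.4
position: [547.3, -382.9, 170.9]
ee_rot: [0.0, 0.112, 0.994, -0.0]
contact_force: [0.5, -0.7, -1.9]
width: 0.141
grip_force: 58.6
```

>>> apply_moves(
  motion=[
    [2,10,-6,0,0,-0.02],
    [6,40,-10,0,0,-0.06],
    [12,75,-13,0,0,-0.1],
    [18,110,-16,0,0,-0.14],
    [24,145,-18,0,0,-0.18],
  ],
)

```text
clock: 18.82
position: [555.4, -234.2, 185.5]
ee_rot: [-0.001, 0.022, 1.0, 0.001]
contact_force: [0.4, -0.2, -2.5]
width: 0.141
grip_force: 58.7
```

>>> apply_moves(
  motion=[
    [0,36,-4,0,0,-0.03],
    [0,72,-8,0,0,-0.06],
    [0,108,-10,0,0,-0.09],
    [0,144,-12,0,0,-0.12],
    [0,180,-12,0,0,-0.15],
  ],
)

```text
clock: 19.23
position: [563.5, -54.2, 197.9]
ee_rot: [-0.001, -0.054, 0.999, 0.0]
contact_force: [1.0, -0.1, -2.9]
width: 0.143
grip_force: 58.7
```

>>> apply_moves(
  motion=[
    [0,25,0,0,0,0],
    [0,32,0,0,0,0],
    [0,32,0,0,0,0],
    [0,32,0,0,0,0],
    [0,32,0,0,0,0],
  ],
)

```text
clock: 19.65
position: [560.9, -25.5, 198.1]
ee_rot: [-0.0, -0.052, 0.999, -0.0]
contact_force: [0.1, 0.8, -3.0]
width: 0.139
grip_force: 58.8
```

```bash
python3 - <<'E'
from plan import *
plan(board(58,60,110),board(58,60,24))
E
```

```text
t 19.65 at [560.9 -25.5 198.1] width 11.8 grip 58.8 F [ 0.1  0.8 -3. ]
[583. 224. 148.] -> [-48.5 245.8  49.5] [-0.014 -0.331 -0.079] rows 6.1
[611. 229.  67.] -> [ 0.  0. 86.] [0. 0. 0.] rows 2.1
```

>>> apply_moves(
  motion=[
    [-3,10,0,0,-0.03,-0.008],
    [-9,40,0,-0.003,-0.09,-0.02],
    [-15,72,2,-0.005,-0.15,-0.035],
    [-21,105,5,-0.008,-0.21,-0.05],
    [-25,130,8,-0.01,-0.26,-0.06],
  ],
)

```text
clock: 20.07
position: [572.7, 107.6, 190.7]
ee_rot: [0.131, -0.081, 0.988, 0.012]
contact_force: [0.5, 0.8, -3.1]
width: 0.14
grip_force: 58.9
```

>>> apply_moves(
  motion=[
    [0,10,0,0,0,0],
    [0,10,0,0,0,0],
    [0,10,0,0,0,0],
    [0,10,0,0,0,0],
  ],
)

```text
clock: 20.4
position: [571.4, 115.8, 191.0]
ee_rot: [0.129, -0.081, 0.988, 0.011]
contact_force: [-0.2, -0.9, -1.9]
width: 0.14
grip_force: 58.9
```

```bash
python3 - <<'E'
from plan import *
plan(board(58,60,110),board(58,60,24))
E
```

```text
t 20.40 at [571.4 115.8 191. ] width 11.9 grip 58.9 F [-0.2 -0.9 -1.9]
[583. 224. 148.] -> [-17.6 104.8  48.8] [-0.005 -0.07  -0.019] rows 2.8
[611. 229.  67.] -> [ 0.  0. 86.] [0. 0. 0.] rows 2.1
```

>>> apply_moves(
  motion=[
    [-4,25,10,-0.001,-0.02,-0.005],
    [-9,55,24,-0.003,-0.04,-0.01],
    [-14,85,38,-0.004,-0.06,-0.016],
    [-17,101,47,-0.005,-0.07,-0.019],
    [-17.5,105,49,-0.005,-0.07,-0.019],
  ],
)

```text
clock: 20.82
position: [581.9, 226.6, 145.9]
ee_rot: [0.162, -0.091, 0.982, 0.016]
contact_force: [-1.4, -1.0, -2.0]
width: 0.137
grip_force: 59.0
```

>>> apply_moves(
  motion=[
    [0,0,0,0,0,0],
    [0,0,0,0,0,0],
    [0,0,0,0,0,0],
    [0,0,0,0,0,0],
  ],
)

```text
clock: 21.15
position: [583.4, 224.6, 149.0]
ee_rot: [0.164, -0.09, 0.982, 0.016]
contact_force: [0.7, 0.1, -2.9]
width: 0.141
grip_force: 59.0
```

```bash
python3 - <<'E'
from plan import *
plan(board(58,60,60),board(58,60,27))
s=snapshot("scene"); P=cloud(s)
B=R.from_euler("ZY",[BY,-.33]); L=B.inv().apply(np.nan_to_num(P.reshape(-1,3),nan=-999)-BO).reshape(P.shape)
# check of the board frame on bare right half and cleat
b=(L[...,0]>20)&(L[...,0]<150)&(L[...,1]<-20)&(L[...,1]>-110)&(abs(L[...,2])<12); print("board z",np.median(L[b][:,2]))
# held pull: dark points under the gripper
k=(s["frame"].max(2)<90)&(L[...,0]>-20)&(L[...,0]<140)&(L[...,1]>30)&(L[...,1]<90)&(L[...,2]>60)&(L[...,2]<105)
q=L[k]; print(len(q),np.percentile(q,[1,99],axis=0).round(1))
cv2.imwrite("pics/s4.png",cv2.resize(s["frame"][170:350,290:490],None,fx=3,fy=3))
E
```

```text
t 21.15 at [583.4 224.6 149. ] width 12.0 grip 59.0 F [ 0.7  0.1 -2.9]
[599. 227. 101.] -> [ 0.3 -0.6 50.5] [ 0.001  0.001 -0.001] rows 1.2
[610. 229.  70.] -> [ 0. -0. 33.] [0. 0. 0.] rows 0.8
board z 0.5348123578203964
314 [[ 17.   41.3  87.9]
 [112.3  77.  104. ]]
```

View pics/s4.png

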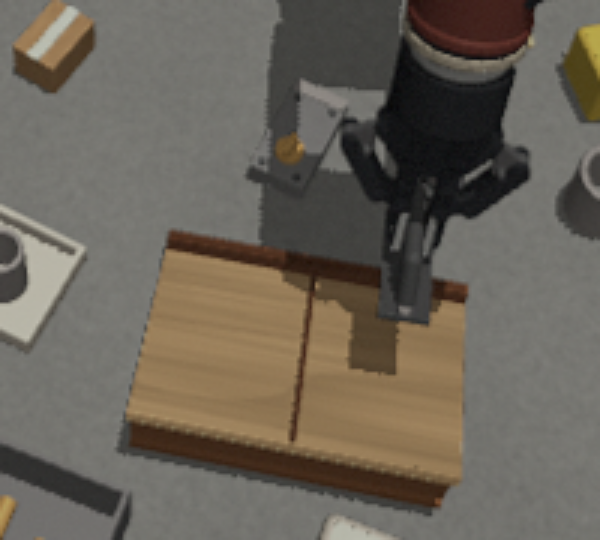

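>>> apply_moves(
  motion=[
    [-2,-0.5,15,0,0,0],
    [-2,-0.5,38,0,0,0],
    [-2,-0.5,58,0,0,0],
    [-2,-0.5,70,0,0,0],
    [-2,-0.5,76,0,0,0],
  ],
)

```text
clock: 21.62
position: [608.1, 229.3, 74.9]
ee_rot: [0.162, -0.091, 0.982, 0.016]
contact_force: [-0.6, -0.3, -2.8]
width: 0.142
grip_force: 59.1
```

>>> apply_moves(
  motion=[
    [0,0,2,0,0,0],
    [0,0,4,0,0,0],
    [0,0,6,0,0,0],
    [0,0,7,0,0,0],
    [0,0,7,0,0,0],
  ],
)

```text
clock: 22.03
position: [611.2, 230.9, 70.9]
ee_rot: [0.164, -0.091, 0.982, 0.016]
contact_force: [-0.5, -0.0, -3.0]
width: 0.136
grip_force: 59.1
```

>>> apply_moves(
  motion=[
    [0,0,0,0,0,0],
    [0,0,0,0,0,0],
    [0,0,0,0,0,0],
  ],
)

```text
clock: 22.28
position: [611.0, 230.9, 70.6]
ee_rot: [0.164, -0.091, 0.982, 0.016]
contact_force: [-0.2, 0.3, -2.3]
width: 0.137
grip_force: 59.1
```

```bash
python3 - <<'E'
from plan import *
plan(board(58,60,24))
E
```

```text
t 22.28 at [611.  230.9  70.6] width 11.6 grip 59.1 F [-0.2  0.3 -2.3]
[611. 229.  67.] -> [ 1.6 -1.7  3.1] [0.002 0.001 0.001] rows 0.1
```

>>> apply_moves(
  motion=[
    [0,0,1,0,0,0],
    [0,0,1.5,0,0,0],
    [0,0,2,0,0,0],
    [0,0,2.5,0,0,0],
    [0,0,2.5,0,0,0],
  ],
)

```text
clock: 22.7
position: [611.5, 231.0, 67.8]
ee_rot: [0.163, -0.091, 0.982, 0.016]
contact_force: [-0.9, 0.4, -2.0]
width: 0.144
grip_force: 59.4
```

>>> apply_moves(
  motion=[
    [0,0,0.5,0,0,0],
    [0,0,1,0,0,0],
    [0,0,1,0,0,0],
  ],
)

```text
clock: 22.95
position: [611.6, 231.5, 67.5]
ee_rot: [0.163, -0.091, 0.982, 0.016]
contact_force: [-7.9, 0.5, 6.2]
width: 0.139
grip_force: 60.4
```

>>> apply_moves(
  motion=[
    [0,0,0.5,0,0,0],
    [0,0,1,0,0,0],
    [0,0,1,0,0,0],
  ],
)

```text
clock: 23.2
position: [611.6, 232.0, 67.3]
ee_rot: [0.163, -0.091, 0.982, 0.016]
contact_force: [-13.9, 0.8, 12.5]
width: 0.14
grip_force: 61.3
```

>>> apply_moves(
  motion=[
    [0,0,0,0,0,0],
    [0,0,0,0,0,0],
    [0,0,0,0,0,0],
    [0,0,0,0,0,0],
  ],
  gripper=-0.1,
)

```text
clock: 23.53
position: [612.7, 231.0, 66.1]
ee_rot: [0.164, -0.091, 0.982, 0.016]
contact_force: [0.3, 1.1, -0.9]
width: 0.449
grip_force: 0.0
```

>>> apply_moves(
  motion=[
    [0,0,-8,0,0,0],
    [0,0,-30,0,0,0],
    [0,0,-60,0,0,0],
    [0,0,-85,0,0,0],
    [0,0,-95,0,0,0],
  ],
)

```text
clock: 23.95
position: [583.4, 225.7, 160.4]
ee_rot: [0.166, -0.091, 0.982, 0.016]
contact_force: [1.5, 0.3, -0.3]
width: 0.449
grip_force: 0.0
```

```bash
cat > chk.py <<'E'
from plan import *
def bl(s):
    P=cloud(s); B=R.from_euler("ZY",[BY,-.33]); return B.inv().apply(np.nan_to_num(P.reshape(-1,3),nan=-999)-BO).reshape(P.shape)
E
python3 - <<'E'
from chk import *
for n in("top","scene","wrist"):
    s=snapshot(n); L=bl(s); b=(L[...,0]>3)&(L[...,0]<150)&(L[...,1]>8)&(L[...,1]<115)
    for z0,z1 in((44,56),(4,12)):
        q=L[b&(L[...,2]>z0)&(L[...,2]<z1)]
        if len(q)>10: r=cv2.minAreaRect(q[:,:2].astype(np.float32)); print(n,z0,len(q),np.round(r[0],1),np.round(r[1],1),round(r[2],1),np.median(q[:,2]))
plan(W(500,160,160,-.106),W(451.5,109,120,-.106),W(451.5,109,1,-.106))
E
```

```text
top 44 60 [58.2 62.5] [79.3 11.9] 0.4 46.66635987444094
top 4 166 [74.1 54.7] [139.4  71.7] 10.9 6.393830116813797
scene 44 160 [58.1 60.2] [82.  13.4] 0.2 47.80730909361062
scene 4 376 [71.  49.6] [132.3 109.4] 12.7 6.719551172893975
wrist 44 1766 [57.9 63.3] [13.4 81.1] 89.7 48.44134986588114
wrist 4 3027 [57.9 63.1] [109.3  36. ] 0.2 6.556966171138685
t 24.10 at [582.6 225.4 156.7] width 38.3 grip 0.0 F [-0.1  0.4 -1.2]
[500. 160. 160.] -> [ 87.  -49.  -33.6] [0.05  0.33  0.288] rows 3.5
[452. 109. 120.] -> [ 42.8 -55.8  40. ] [0. 0. 0.] rows 1.9
[452. 109.   1.] -> [  0.   0. 119.] [0. 0. 0.] rows 2.9
```

Pull lies at board (58, 62) mm, square (0.2°) and flat. Now the lock.

>>> apply_moves(
  motion=[
    [10,-6,-6,0.01,0.06,0.05],
    [30,-17,-14,0.02,0.13,0.11],
    [52,-29,-22,0.03,0.2,0.175],
    [72,-41,-29,0.04,0.27,0.235],
    [85,-48,-33,0.05,0.32,0.28],
  ],
  gripper=0.55,
)

```text
clock: 24.52
position: [499.5, 160.1, 157.4]
ee_rot: [0.001, 0.05, 0.999, -0.001]
contact_force: [0.9, -0.2, -0.3]
width: 0.771
grip_force: 0.0
```

>>> apply_moves(
  motion=[
    [15,-20,14,0,0.01,0.01],
    [32,-42,30,0,0.01,0.01],
    [42,-55,39,0,0.01,0.01],
    [43,-56,40,0,0.01,0.01],
    [43,-56,40,0,0.01,0.01],
  ],
)

```text
clock: 24.93
position: [451.8, 109.1, 116.8]
ee_rot: [-0.003, 0.055, 0.999, -0.001]
contact_force: [0.1, 0.3, -0.1]
width: 0.775
grip_force: 0.0
```

>>> apply_moves(
  motion=[
    [0,0,0,0,0,0],
    [0,0,0,0,0,0],
    [0,0,0,0,0,0],
  ],
)

```text
clock: 25.18
position: [454.5, 110.3, 119.7]
ee_rot: [-0.0, 0.054, 0.999, -0.0]
contact_force: [0.1, -0.5, 0.3]
width: 0.773
grip_force: 0.0
```

```bash
python3 - <<'E'
from plan import *
s=snapshot("wrist"); P=cloud(s); z=P[...,2]; m=(abs(P[...,0]-451)<75)&(abs(P[...,1]-109)<50)
q=P[m&(z>19)&(z<30)]; r=cv2.minAreaRect(q[:,:2].astype(np.float32)); b=cv2.boxPoints(r); print(len(q),r,np.median(q[:,2]))
x,y=r[0]; plan(W(x,y,50,-.106),W(x,y,1,-.106))
E
```

```text
6263 ((449.92510986328125, 110.02320098876953), (50.197349548339844, 95.74010467529297), 83.82435607910156) 24.526025064263592
t 25.23 at [454.3 110.3 119.6] width 65.8 grip 0.0 F [1.  0.6 0.7]
[450. 110.  50.] -> [ 4.3 -0.7 69.6] [-0.    -0.001 -0.001] rows 1.7
[450. 110.   1.] -> [ 0.  0. 49.] [0. 0. 0.] rows 1.2
```

>>> apply_moves(
  motion=[
    [4,-0.5,25,0,0,0],
    [4,-0.5,60,0,0,0],
    [4,-0.5,85,0,0,0],
    [4,-0.5,100,0,0,0],
    [4,-0.5,108,0,0,0],
  ],
)

```text
clock: 25.65
position: [447.7, 109.8, 9.0]
ee_rot: [-0.003, 0.054, 0.999, -0.001]
contact_force: [1.2, 0.6, -0.4]
width: 0.776
grip_force: 0.0
```

>>> apply_moves(
  motion=[
    [0,0,4,0,0,0],
    [0,0,7,0,0,0],
    [0,0,9,0,0,0],
    [0,0,9,0,0,0],
    [0,0,9,0,0,0],
  ],
)

```text
clock: 26.07
position: [450.0, 109.6, 3.0]
ee_rot: [-0.0, 0.054, 0.999, -0.0]
contact_force: [-0.1, -0.2, -0.1]
width: 0.776
grip_force: 0.0
```

>>> apply_moves(
  motion=[
    [0,0,0,0,0,0],
    [0,0,0,0,0,0],
    [0,0,0,0,0,0],
    [0,0,0,0,0,0],
    [0,0,0,0,0,0],
  ],
  gripper=-0.3,
)

```text
clock: 26.48
position: [450.1, 109.7, 3.2]
ee_rot: [-0.0, 0.054, 0.999, -0.0]
contact_force: [-0.3, 1.0, 6.5]
width: 0.569
grip_force: 63.8
```

>>> apply_moves(
  motion=[
    [0,0,-5,0,0,0],
    [0,0,-25,0,0,0],
    [0,0,-55,0,0,0],
    [0,0,-85,0,0,0],
    [0,0,-110,0,0,0],
  ],
)

```text
clock: 26.9
position: [448.6, 109.5, 113.2]
ee_rot: [-0.002, 0.054, 0.999, -0.0]
contact_force: [1.0, 0.4, -4.8]
width: 0.571
grip_force: 64.5
```

>>> apply_moves(
  motion=[
    [0,0,-25,0,0,0],
    [0,0,-40,0,0,0],
    [0,0,-45,0,0,0],
    [0,0,-45,0,0,0],
    [0,0,-45,0,0,0],
  ],
)

```text
clock: 27.32
position: [448.5, 109.6, 155.9]
ee_rot: [-0.002, 0.054, 0.999, -0.0]
contact_force: [-1.0, 0.4, -6.3]
width: 0.571
grip_force: 64.5
```

```bash
python3 - <<'E'
from plan import *
plan(board(52,-60,110),board(52,-60,5))
E
```

```text
t 27.32 at [448.5 109.6 155.9] width 48.5 grip 64.5 F [-1.   0.4 -6.3]
[600. 105. 147.] -> [-151.    11.8    8.7] [-0.049 -0.332 -0.289] rows 3.6
[633. 111.  47.] -> [ -0.   0. 105.] [0. 0. 0.] rows 2.5
```

>>> apply_moves(
  motion=[
    [-10,1,-3,-0.003,-0.03,-0.025],
    [-35,3,-3,-0.011,-0.08,-0.07],
    [-65,5,0,-0.02,-0.14,-0.12],
    [-95,7,3,-0.03,-0.2,-0.175],
    [-122,9,6,-0.04,-0.26,-0.23],
  ],
)

```text
clock: 27.73
position: [572.8, 105.4, 149.4]
ee_rot: [0.13, -0.063, 0.989, 0.012]
contact_force: [-0.8, 1.4, -4.7]
width: 0.57
grip_force: 64.4
```

>>> apply_moves(
  motion=[
    [-5,0,0,0,0,0],
    [-5,0,0,0,0,0],
    [-5,0,0,0,0,0],
    [-5,0,0,0,0,0],
  ],
)

```text
clock: 28.07
position: [575.4, 106.2, 151.1]
ee_rot: [0.128, -0.061, 0.99, 0.013]
contact_force: [-0.6, 0.4, -5.4]
width: 0.569
grip_force: 64.4
```

```bash
python3 - <<'E'
from plan import *
plan(board(52,-60,110),board(52,-60,5))
E
```

```text
t 28.07 at [575.4 106.2 151.1] width 48.4 grip 64.4 F [-0.6  0.4 -5.4]
[600. 105. 147.] -> [-22.1  -4.2  10.5] [-0.008 -0.072 -0.059] rows 0.7
[633. 111.  47.] -> [ -0.   0. 105.] [0. 0. 0.] rows 2.5
```

>>> apply_moves(
  motion=[
    [-6,-1,3,-0.002,-0.02,-0.015],
    [-13,-2.5,6,-0.005,-0.045,-0.035],
    [-20,-4,9,-0.007,-0.065,-0.054],
    [-22,-4,10.5,-0.008,-0.072,-0.059],
    [-22,-4,10.5,-0.008,-0.072,-0.059],
  ],
)

```text
clock: 28.48
position: [600.0, 105.2, 147.0]
ee_rot: [0.164, -0.09, 0.982, 0.015]
contact_force: [-0.2, 0.2, -5.6]
width: 0.568
grip_force: 64.4
```

>>> apply_moves(
  motion=[
    [0,0,0,0,0,0],
    [0,0,0,0,0,0],
    [0,0,0,0,0,0],
    [0,0,0,0,0,0],
  ],
)

```text
clock: 28.82
position: [600.7, 105.2, 147.7]
ee_rot: [0.165, -0.09, 0.982, 0.015]
contact_force: [0.4, -0.8, -4.4]
width: 0.571
grip_force: 64.4
```

```bash
python3 - <<'E'
from chk import *
plan(board(53,-60,60),board(53,-60,5))
s=snapshot("scene"); L=bl(s)
k=(L[...,0]>-30)&(L[...,0]<140)&(L[...,1]>-110)&(L[...,1]<-20)&(L[...,2]>95)&(L[...,2]<127); q=L[k]; print(len(q),np.percentile(q,[0.5,50,99.5],axis=0).round(1))
cv2.imwrite("pics/s5.png",cv2.resize(s["frame"][170:350,290:490],None,fx=3,fy=3))
E
```

```text
t 28.82 at [600.7 105.2 147.7] width 48.5 grip 64.4 F [ 0.4 -0.8 -4.4]
[617. 108. 100.] -> [ 0.4 -0.  50.9] [-0.     0.002 -0.   ] rows 1.2
[634. 111.  48.] -> [-0.  0. 55.] [0. 0. 0.] rows 1.3
173 [[ 58.2 -99.5 107.6]
 [ 99.9 -63.  119.9]
 [102.9 -27.3 126.9]]
```

View pics/s5.png

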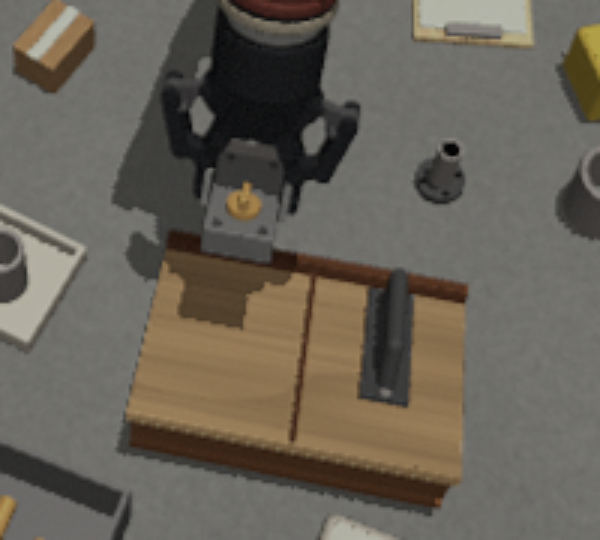

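The lock (240,200) hangs square over the right half and the pull (388,335) sits flat on the left half.

>>> apply_moves(
  motion=[
    [0,0,15,0,0,0],
    [0,0,45,0,0,0],
    [0,0,72,0,0,0],
    [0,0,90,0,0,0],
    [0,0,97,0,0,0],
  ],
)

```text
clock: 29.28
position: [630.1, 110.9, 52.2]
ee_rot: [0.162, -0.09, 0.982, 0.015]
contact_force: [-1.2, -0.2, -5.1]
width: 0.57
grip_force: 64.3
```

>>> apply_moves(
  motion=[
    [0,0,2,0,0,0],
    [0,0,4,0,0,0],
    [0,0,5.5,0,0,0],
    [0,0,6,0,0,0],
    [0,0,6,0,0,0],
  ],
)

```text
clock: 29.7
position: [634.6, 111.2, 51.6]
ee_rot: [0.166, -0.09, 0.982, 0.015]
contact_force: [-1.1, 0.9, -5.5]
width: 0.573
grip_force: 64.3
```

>>> apply_moves(
  motion=[
    [0,0,0.5,0,0,0],
    [0,0,1,0,0,0],
    [0,0,1.5,0,0,0],
    [0,0,1.5,0,0,0],
  ],
)

```text
clock: 30.03
position: [634.3, 111.3, 48.9]
ee_rot: [0.165, -0.09, 0.982, 0.015]
contact_force: [0.0, 0.0, -5.5]
width: 0.569
grip_force: 64.3
```

```bash
python3 - <<'E'
from plan import *
plan(board(52,-60,3.2))
E
```

```text
t 30.03 at [634.3 111.3  48.9] width 48.4 grip 64.3 F [ 0.   0.  -5.5]
[634. 111.  45.] -> [1.6 0.1 3.1] [-0.     0.003 -0.   ] rows 0.1
```

>>> apply_moves(
  motion=[
    [0,0,0.5,0,0,0],
    [0,0,1,0,0,0],
    [0,0,1.5,0,0,0],
    [0,0,2,0,0,0],
    [0,0,2,0,0,0],
  ],
)

```text
clock: 30.45
position: [634.9, 111.4, 46.7]
ee_rot: [0.165, -0.09, 0.982, 0.015]
contact_force: [-0.8, 0.1, -4.5]
width: 0.57
grip_force: 64.3
```

>>> apply_moves(
  motion=[
    [0,0,0.5,0,0,0],
    [0,0,0.8,0,0,0],
    [0,0,0.8,0,0,0],
  ],
)

```text
clock: 30.7
position: [635.2, 111.5, 46.1]
ee_rot: [0.165, -0.09, 0.982, 0.015]
contact_force: [0.1, -0.6, -4.9]
width: 0.573
grip_force: 64.5
```

>>> apply_moves(
  motion=[
    [0,0,0.5,0,0,0],
    [0,0,0.8,0,0,0],
    [0,0,0.8,0,0,0],
  ],
)

```text
clock: 30.95
position: [635.3, 111.5, 46.0]
ee_rot: [0.165, -0.091, 0.982, 0.015]
contact_force: [-5.6, -1.2, 2.7]
width: 0.567
grip_force: 65.7
```

Contact. Release with a small opening and retract along the board normal.

>>> apply_moves(
  motion=[
    [0,0,0,0,0,0],
    [0,0,0,0,0,0],
    [0,0,0,0,0,0],
    [0,0,0,0,0,0],
  ],
  gripper=0.45,
)

```text
clock: 31.28
position: [636.3, 111.5, 46.2]
ee_rot: [0.166, -0.09, 0.982, 0.015]
contact_force: [0.0, 0.4, 0.1]
width: 0.722
grip_force: 0.0
```

>>> apply_moves(
  motion=[
    [0,0,-8,0,0,0],
    [0,0,-35,0,0,0],
    [0,0,-70,0,0,0],
    [0,0,-105,0,0,0],
    [0,0,-135,0,0,0],
  ],
)

```text
clock: 31.7
position: [591.8, 103.4, 175.6]
ee_rot: [0.166, -0.09, 0.982, 0.015]
contact_force: [1.3, -0.8, 1.3]
width: 0.723
grip_force: 0.0
```

>>> apply_moves(
  motion=[
    [10,0,-20,0,0,0],
    [30,0,-45,0,0,0],
    [55,0,-70,0,0,0],
    [75,0,-85,0,0,0],
    [85,0,-90,0,0,0],
  ],
)

```text
clock: 32.12
position: [483.1, 83.3, 233.0]
ee_rot: [0.167, -0.091, 0.982, 0.015]
contact_force: [0.8, -1.1, -0.0]
width: 0.727
grip_force: 0.0
```

>>> apply_moves(
  motion=[
    [0,0,0,0,0,0],
    [0,0,0,0,0,0],
    [0,0,0,0,0,0],
    [0,0,0,0,0,0],
    [0,0,0,0,0,0],
  ],
)

```text
clock: 32.53
position: [484.5, 83.6, 229.8]
ee_rot: [0.164, -0.09, 0.982, 0.015]
contact_force: [0.0, 0.7, 0.5]
width: 0.726
grip_force: 0.0
```

```bash
python3 - <<'E'
from chk import *
plan()
for n in("top","scene","wrist"):
    s=snapshot(n); L=bl(s); P=cloud(s)
    for t,y0,y1,z0,z1 in(("lock",-115,-8,19,29),("pull",8,115,44,56)):
        q=L[(L[...,0]>-10)&(L[...,0]<150)&(L[...,1]>y0)&(L[...,1]<y1)&(L[...,2]>z0)&(L[...,2]<z1)]
        if len(q)>10: r=cv2.minAreaRect(q[:,:2].astype(np.float32)); print(n,t,len(q),np.round(r[0],1),np.round(r[1],1),round(r[2],1),np.median(q[:,2]).round(1))
    for t,y,z0,z1 in(("sleeve",85,58,70),("flange",0,54,66),("cap",-85,26,48)):
        T=tray(y,0,0)[0]; d=P-T; q=d[(np.hypot(d[...,0],d[...,1])<37)&(P[...,2]>z0)&(P[...,2]<z1)]
        if len(q)>10: c=cv2.minEnclosingCircle(q[:,:2].astype(np.float32)); print(n,t,len(q),"off",np.round(c[0],1),"r",round(c[1],1),"z",np.percentile(q[:,2],97).round(1))
    if n=="scene": cv2.imwrite("pics/s6.png",cv2.resize(s["frame"][120:350,180:520],None,fx=2,fy=2))
E
```

```text
t 32.53 at [484.5  83.6 229.8] width 61.7 grip 0.0 F [0.  0.7 0.5]
top lock 536 [ 54. -61.] [95.9 49.9] 0.0 23.2
top pull 117 [58.2 62.5] [79.3 12.8] 0.4 47.5
top sleeve 67 off [ 3.8 -2.2] r 19.8 z 67.0
top flange 94 off [ 2.6 -2.5] r 16.8 z 62.8
top cap 56 off [1. 0.] r 19.8 z 47.4
scene lock 633 [ 53.6 -63.1] [99.6 49.7] 0.1 24.4
scene pull 154 [59.2 60.1] [13.6 80.2] 89.8 48.0
scene sleeve 113 off [ 3.9 -4.8] r 20.5 z 67.8
scene flange 140 off [ 2.3 -3.3] r 16.6 z 64.6
scene cap 99 off [ 1.6 -2.5] r 20.5 z 47.9
wrist lock 2565 [ 53.1 -60.3] [96.  50.1] 0.0 24.7
wrist pull 626 [56.4 62.6] [13.8 77.1] 89.8 48.5
wrist sleeve 460 off [ 2.8 -1. ] r 20.8 z 65.4
wrist flange 551 off [ 2.  -0.8] r 16.9 z 62.2
wrist cap 688 off [0.1 0.9] r 20.0 z 47.6
```

View pics/s6.png

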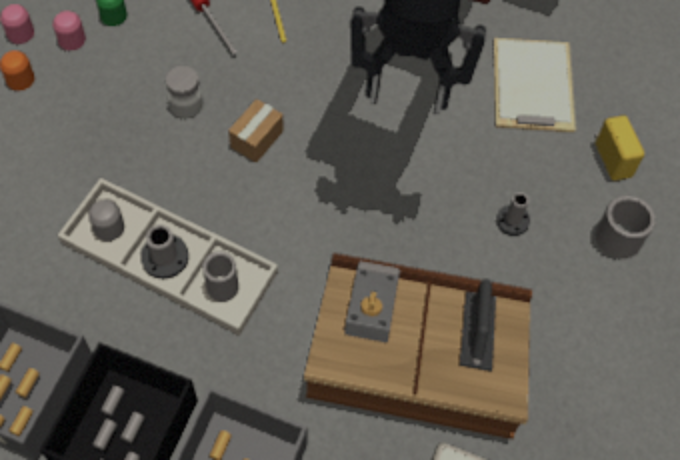

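All five parts are in place: cap, flange and sleeve at (105,218), (163,250) and (220,275), lock at (372,300), pull at (481,325). The wide sleeve and small flange have not moved, and the robot is clear. Handing in.

```bash
python3 -c "
from bench import *
print(job_done())"
```

```text
the job is handed in; nothing more can be done
None
```

Both orders are made up and the job is handed in at about 32.7 s; my last camera measurements put all five parts inside the placement limits, but no verdict came back.

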